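# Lock the match keepers and mark the stiff latch

### The arm

A 7-joint arm with a two-finger parallel gripper is mounted at the origin on a cart in front of the work surface, level with it; the furniture and walls round the work are solid. World frame = base frame: x ahead of the robot, y to its left, z up, the work surface at z = 0. Lengths are in mm, angles in rad, forces in N, time in s.
With the tool pointing down it reaches from about 375 to 925 mm from the base axis. Payload 3.1 kg.
Tool frame: the origin (TCP) lies at the very end of the fingers, on their centre line; the grasp point (between the pads) lies robot.hold_point_z behind it (robot.hold_point_z is the distance from the TCP to the grasp point, in mm); z points along the fingers, y is the line along which they close (so a half turn about z gives the same grasp; the last joint's range is limited). The gripper opens to 85 mm and grips with 20 to 120 N. Pads are 22 mm wide; open, the fingers measure 114 mm over their backs; the gripper's body (76 mm by 85 mm) begins 54 mm behind the grasp point. The pads swing forward as they close: fully open they stand 13 mm farther back than shut.
Start: joints at [-1.424, 0.383, 0.044, 1.598, -0.018, 1.161, -0.05], TCP at [157.512, 630.629, 231.269] pointing down, gripper open.
Joint ranges: [-2.61, 2.61], [-0.41, 2.15], [-1.48, 1.57], [0, 2.5], [-1.57, 4.71], [0.05, 1.97], [-2.85, 2.85]. Speed limits (rad/s): [2.79, 2.79, 3.14, 3.14, 3.14, 3.14, 3.14].

### API

Orientations are given as a unit quaternion [x, y, z, w].
In Python, from workcell import readout, cams, robot, models gives the robot as it stands.
- The arm moves only by the tool jog_arm, never from a script. Its argument "plan" is a list of rows, each a list of 6 numbers: the shift along the tool's x, y, z each as a share of 0.03 m, from -1 to 1, then the turn, a rotation vector about the tool's x, y, z each as a share of 0.1 rad, from -1 to 1. In form: [[x, y, z, ax, ay, az], ...]. A call has 1 to 12 rows; each row shifts and turns the commanded pose from where the row before left it, along the tool's axes as they then stand; what a row does not reach is not made up. A row lasts 1/10 s, in which the tool goes at most 50 mm and 8.59 degrees, less where a joint would pass 70% of its speed; a pose out of reach is approached as far as the arm can. A call with a number of a shift or a turn outside -1 to 1 is refused whole. A call with a gripper value outside its range is refused whole. "hand" is the opening, from -1 (shut) to 1 (fully open), set as the call begins (left out, the last holds). The fingers move at their own pace and stop on an object; "grip_force" is the grip in N (left out, the last holds). Time passes only in rows, so rows that do not move let the fingers close. It gives the time, the measured TCP pose, the force, the opening and the grip force at its end, in the units of the state.
- readout.state(): the state, without advancing time (a new reading comes with each control period).
- cams.grab_frame(name): name is "scene" or "top" or "wrist"; returns the picture (420x560x3 uint8, blue, green, red); there is no depth.
- cams.calibration(name): a dict with "vertical_fov" (degrees; the focal length in pixels is half the picture's height over the tangent of half this angle, whatever the lens; pixels are square), "cx", "cy" (the principal point, pixels), "R" (3x3) and "t" (3): a world point X has camera coordinates R X + t; the wrist camera has in their place "tool_from_camera" (4x4, takes a point from camera to tool coordinates, whose origin is the TCP and whose axes are the flange's). Camera axes: x right, y down, z forward; pixel columns grow to the right and rows downward; lengths in mm; the calibration is good to about 2 mm. A picture is of the moment at which its call begins: read the wrist's pose just before it. calibration takes no time and is no camera call.
- robot.sign_off(): hands the job in; it is judged then, once.
Trained networks look in the newest picture that a camera, given by its name, has taken for a name from the list of things; names that differ only in an ending like _2 or _b are one class to them, and where a whole thing is asked for, a point or a joint stands for the part that bears it (a point fixed in the world has none). Each returns a list of dicts, best first, with "confidence" (0 to 1); they miss things now and then, are a little off and sometimes report something else, mostly with a low value. They report only what shows in the picture. A call takes as long as a camera call. They do not tell look-alikes from the thing itself.
- models.trace(name, camera): "mask" (420x560 bool, what is visible of it) and "extent" ([left, top, right, bottom] in pixels, round what is visible of it).
- models.mark_of(name, camera): "location" ([row, column] in pixels: a listed point, or the origin of a listed thing).
The state is a dict: "clock": time; "joint_pos": joint angles; "joint_velocities": joint speeds; "joint_efforts": joint torques, N m; "ee_pos": TCP position; "ee_rot": TCP orientation; "wrist_force": force on the tool from outside, world axes, zero at the start; "wrist_torque": the same for the moment, N m; "finger_gap": finger opening in mm; "grip_force": force on a finger pad.
Only numpy, scipy, OpenCV 4.12 (cv2) and the standard library are available. Lean on these libraries where they do the work, as an engineer would, in place of code of your own. Each camera call takes 0.05 s, during which the arm holds its last target. There are 200 camera calls.

### The job

Of the three match keepers on the worktop two have sound locks and one is too stiff: lock the two sound ones by pushing the orange button straight down until it clicks and stays down, but never press on a keeper with more than 20 N; a lock that has not clicked at 15 N is the stiff one, so leave its button up. Then stand the red marker on its foot in the tray of the stiff keeper and let go of it. Leave the cup, the salt shaker and the low jar where they stand.

Things in the scene. Friction and masses are not known exactly. Their poses are not given: they have to be found in the camera images.
- keeper_a: one of three look-alike match keepers, fixed on the worktop: white base 84 mm (x) by 146 mm (y), open tray on its -y part, raised lock housing (84 x 48 mm, centre y = +49 mm, top at 44 mm) on its +y part. Origin: centre of the underside, z up. Lock strength can only be felt: two click below 14 N, one (too stiff) would need over 23 N
- keeper_a_cap (a point): centre of the top of its round orange push button, 26 mm across, in a steel collar (36 mm across, top at 49 mm); at (0, 49, 67) mm in the keeper's frame when up, 54 mm high when fully down. Press straight down, e.g. with closed fingertips
- keeper_a_button (a joint): how far its button is down, m: 0 up (start), 0.013 at the hard stop. Spring latch: the force rises to its greatest (the release force) at about 0.005, falls to nothing at about 0.0105, where it clicks, runs down by itself and stays. Let go earlier, it springs back. Against the stop the force climbs steeply. Push slowly (about 10 mm/s) for true readings
- keeper_a_floor (a point): centre of its tray's floor, on the cork surface, at (0, -22, 8) mm in the keeper's frame, same axes. The tray is 76 mm (x) by 94 mm (y) inside; its walls are 4 mm thick, rims 5 mm above the floor; at its +y end stands the housing, 36 mm above the floor
- keeper_b: one of three look-alike match keepers, fixed on the worktop: white base 84 mm (x) by 146 mm (y), open tray on its -y part, raised lock housing (84 x 48 mm, centre y = +49 mm, top at 44 mm) on its +y part. Origin: centre of the underside, z up. Lock strength can only be felt: two click below 14 N, one (too stiff) would need over 23 N
- keeper_b_cap (a point): centre of the top of its round orange push button, 26 mm across, in a steel collar (36 mm across, top at 49 mm); at (0, 49, 67) mm in the keeper's frame when up, 54 mm high when fully down. Press straight down, e.g. with closed fingertips
- keeper_b_button (a joint): how far its button is down, m: 0 up (start), 0.013 at the hard stop. Spring latch: the force rises to its greatest (the release force) at about 0.005, falls to nothing at about 0.0105, where it clicks, runs down by itself and stays. Let go earlier, it springs back. Against the stop the force climbs steeply. Push slowly (about 10 mm/s) for true readings
- keeper_b_floor (a point): centre of its tray's floor, on the cork surface, at (0, -22, 8) mm in the keeper's frame, same axes. The tray is 76 mm (x) by 94 mm (y) inside; its walls are 4 mm thick, rims 5 mm above the floor; at its +y end stands the housing, 36 mm above the floor
- keeper_c: one of three look-alike match keepers, fixed on the worktop: white base 84 mm (x) by 146 mm (y), open tray on its -y part, raised lock housing (84 x 48 mm, centre y = +49 mm, top at 44 mm) on its +y part. Origin: centre of the underside, z up. Lock strength can only be felt: two click below 14 N, one (too stiff) would need over 23 N
- keeper_c_cap (a point): centre of the top of its round orange push button, 26 mm across, in a steel collar (36 mm across, top at 49 mm); at (0, 49, 67) mm in the keeper's frame when up, 54 mm high when fully down. Press straight down, e.g. with closed fingertips
- keeper_c_button (a joint): how far its button is down, m: 0 up (start), 0.013 at the hard stop. Spring latch: the force rises to its greatest (the release force) at about 0.005, falls to nothing at about 0.0105, where it clicks, runs down by itself and stays. Let go earlier, it springs back. Against the stop the force climbs steeply. Push slowly (about 10 mm/s) for true readings
- keeper_c_floor (a point): centre of its tray's floor, on the cork surface, at (0, -22, 8) mm in the keeper's frame, same axes. The tray is 76 mm (x) by 94 mm (y) inside; its walls are 4 mm thick, rims 5 mm above the floor; at its +y end stands the housing, 36 mm above the floor
- marker: loose red plastic marker, 50 g: flat foot 60 mm (x) by 40 mm (y), 6 mm thick, with an upright grip bar in its middle, 42 mm (x) by 12 mm (y), from the foot up to 34 mm above its underside, white patches on the bar's sides. Origin: centre of the underside. Pinch the bar over its 12 mm
- small_cup: bystander: white cup, 64 mm across, 36 mm high, origin at the centre of its underside
- salt_shaker: bystander: glass salt shaker with white top, 42 mm across, 80 mm high, origin at the centre of its underside
- jar_low: bystander: low jar with black lid, 95 mm across, 60 mm high, behind the keepers; origin at the centre of its underside
Mind the look-alikes: they are no part of the job. What is shaped like the marker but purple is not meant.

How it is judged:
By the outcome, as a careful person would: the job done as asked, in the order asked, and still so for the second after the job is handed in, with the robot touching nothing.
It also fails if it takes over 72 s, if anything falls off the work surface, if the arm or the gripper's body presses on something with over 40 N, if the wrist force passes 120 N, or if a joint passes its speed limit or range.

## Working session

There is one attempt and no reset: what is moved stays moved. The work goes in short steps, Python scripts to look and compute and a tool call to move; the robot and the scene stay as the last step left them, time stands still between calls to the robot, and variables do not carry over. Pictures are saved under pics/ and viewed, at most 10 in all, crops included, and the job is handed in when it is done.

Besides the shell and the picture viewer there is one more tool, called after "Emit:" in YAML: its name, and indented under it one key for each argument. jog_arm: Moves the arm, as the interface text tells. Its arguments: {"type":"object","properties":{"plan":{"type":"array"},"hand":{"type":"number"},"grip_force":{"type":"number"}},"required":["plan"]}

```bash
mkdir -p pics; cat > h.py <<'E'
import numpy as np, cv2
from workcell import readout, cams, robot, models
from scipy.spatial.transform import Rotation as Ro
def cam(name):
    c=cams.calibration(name); f=210/np.tan(np.radians(c["vertical_fov"])/2)
    if "R" in c: R=np.array(c["R"]);t=np.array(c["t"])
    else:
        s=readout.state(); T=np.eye(4);T[:3,:3]=Ro.from_quat(s["ee_rot"]).as_matrix();T[:3,3]=s["ee_pos"]
        M=np.linalg.inv(T@np.array(c["tool_from_camera"]));R=M[:3,:3];t=M[:3,3]
    return f,c["cx"],c["cy"],R,t
def back(name,rc,z):
    f,cx,cy,R,t=cam(name); d=R.T@np.array([(rc[1]-cx)/f,(rc[0]-cy)/f,1]); o=-R.T@t
    return o+d*(z-o[2])/d[2]
def st():
    s=readout.state(); print(round(s["clock"],2),np.round(s["ee_pos"],1),np.round(Ro.from_quat(s["ee_rot"]).as_matrix(),3).tolist(),np.round(s["wrist_force"],1),s["finger_gap"],np.round(s["joint_pos"],2))
E
python3 - <<'E'
from h import *
a=cams.grab_frame("top");b=cams.grab_frame("scene")
cv2.imwrite("pics/1.png",cv2.resize(np.hstack([a]),(800,600)));cv2.imwrite("pics/2.png",cv2.resize(b,(800,600)))
st(); print(robot.hold_point_z)
for n,z in [("keeper_a_cap",67),("keeper_a_floor",8),("keeper_a",0),("marker",0),("small_cup",0),("salt_shaker",0),("jar_low",0)]:
  for c in ("top","scene"):
    for d in models.mark_of(n,c): print(n,c,round(d["confidence"],2),np.round(d["location"]),np.round(back(c,d["location"],z)))
E
```

```text
0.1 [157.3 629.8 230. ] [[-0.97, 0.242, -0.0], [0.242, 0.97, -0.002], [-0.0, -0.002, -1.0]] [0.8 0.4 0.3] 85.5890584498565 [-1.42  0.38  0.04  1.6  -0.02  1.16 -0.05]
18.700000000000003
keeper_a_cap top 0.38 [182. 322.] [ 543. -227.   67.]
keeper_a_cap top 0.22 [235. 310.] [ 418. -126.   67.]
keeper_a_cap scene 0.4 [239. 341.] [ 531. -222.   67.]
keeper_a_floor top 0.9 [182. 342.] [ 531. -297.    8.]
keeper_a_floor scene 0.62 [268. 362.] [ 521. -293.    8.]
keeper_a top 0.92 [246. 196.] [541. 179.   0.]
keeper_a top 0.73 [214. 270.] [537. -60.   0.]
keeper_a top 0.7 [188. 336.] [ 527. -275.    0.]
keeper_a scene 0.8 [263. 357.] [ 536. -274.    0.]
marker top 0.85 [237. 310.] [ 422. -136.    0.]
marker top 0.81 [270. 286.] [366. -30.   0.]
marker top 0.5 [218. 392.] [ 370. -383.    0.]
marker scene 0.67 [271. 247.] [366. -45.  -0.]
marker scene 0.55 [269. 289.] [ 425. -133.    0.]
small_cup top 0.72 [314. 185.] [376. 283.   0.]
small_cup scene 0.67 [218. 150.] [384. 294.   0.]
salt_shaker top 0.71 [229. 357.] [ 386. -272.    0.]
salt_shaker scene 0.69 [307. 333.] [ 377. -284.   -0.]
jar_low top 0.58 [166. 253.] [698. -78.   0.]
jar_low scene 0.69 [203. 321.] [697. -84.   0.]
```

View pics/1.png

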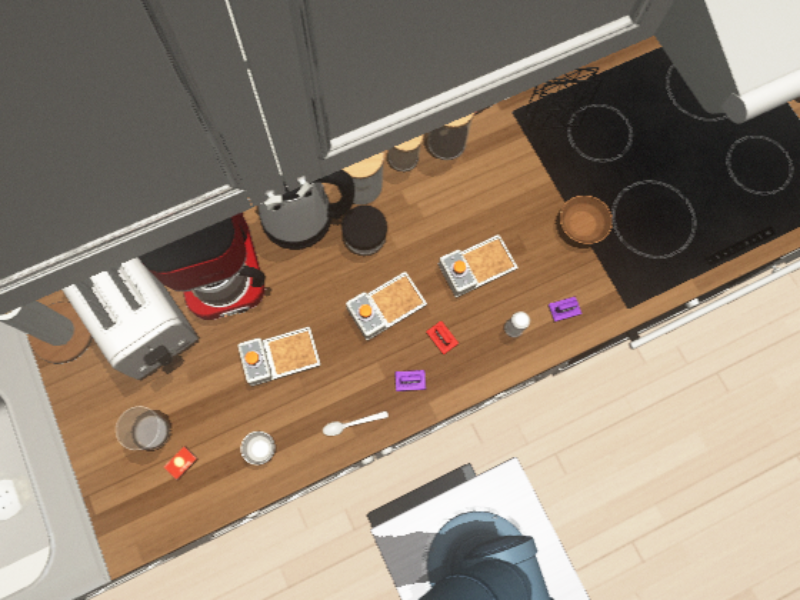

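View pics/2.png

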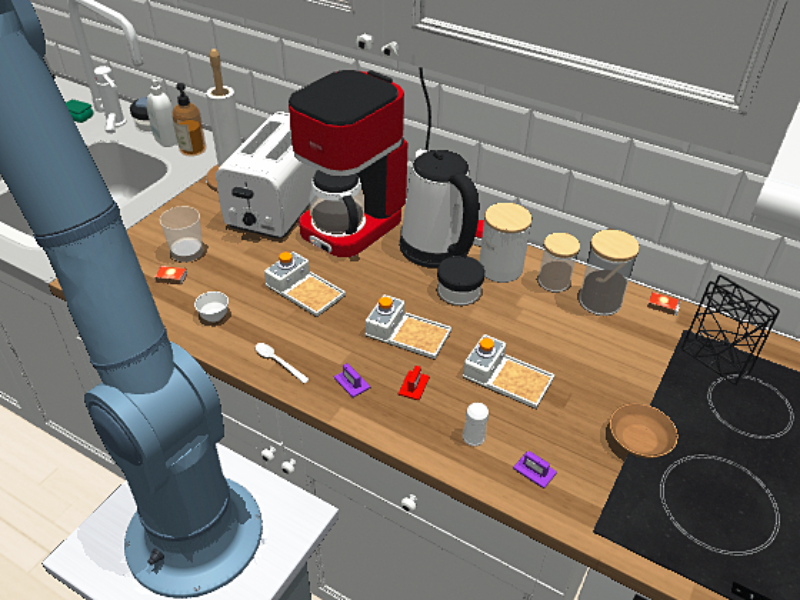

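Top picture (800 px scale): three keepers with caps at (252,358), (366,312) and (459,268). Marker-shaped things: red at (443,337), purple at (410,381) and (565,309). Only the red one fits; the purple ones are decoys, and the red matchbox at (180,462) has no bar. Next I'll take colour measurements and one enlarged crop to confirm.

```bash
cat >> h.py <<'E'
def blobs(im,lo,hi,amin):
    hsv=cv2.cvtColor(im,cv2.COLOR_BGR2HSV); m=cv2.inRange(hsv,np.array(lo),np.array(hi))
    n,l,s,c=cv2.connectedComponentsWithStats(m)
    return [(s[i,4],c[i][::-1],s[i,:4],l==i) for i in range(1,n) if s[i,4]>=amin]
ORANGE=((8,200,180),(18,255,255)); RED=((0,180,90),(6,255,255))
E
python3 - <<'E'
from h import *
for n in("top","scene"):
    im=cams.grab_frame(n)
    for nm,c,z,a in(("or",ORANGE,66,15),("red",RED,6,20),("cork",((8,90,150),(20,190,255)),8,200)):
        for b in blobs(im,*c,a):
            if b[0]<2500: print(n,nm,b[0],np.round(b[1],1),np.round(back(n,b[1],z)))
    if n=="top": cv2.imwrite("pics/3.png",cv2.resize(im[150:290,150:390],(800,467),interpolation=cv2.INTER_CUBIC))
for d in models.mark_of("keeper_a_cap","top")+models.mark_of("keeper_b_floor","top"): print(d)
c=cams.calibration("wrist");print(c)
E
```

```text
top red 121 [177.7 175.2] [762. 153.   6.]
top red 165 [207.2 173.7] [677. 192.   6.]
top red 185 [213.6 139.8] [702. 291.   6.]
top red 246 [235.8 309.3] [ 426. -134.    6.]
top red 66 [318.3 129.3] [430. 428.   6.]
top red 66 [328.4 121.3] [414. 458.   6.]
top cork 632 [ 84.5 341.2] [ 826. -449.    8.]
top cork 290 [115.8 256.1] [ 843. -156.    8.]
top cork 387 [155.2 406.3] [ 525. -517.    8.]
top cork 609 [182.1 341.7] [ 532. -297.    8.]
top cork 634 [209.2 277.6] [539. -85.   8.]
top cork 753 [231.7  42.9] [771. 567.   8.]
top cork 667 [246.4 204.6] [528. 156.   8.]
scene red 72 [189.8 118.8] [426. 448.   6.]
scene red 39 [208.2 457.9] [ 881. -437.    6.]
scene red 45 [211.4 470.3] [ 887. -472.    6.]
scene red 268 [268.2 289.5] [ 425. -135.    6.]
scene cork 450 [205.1 219.1] [525. 156.   8.]
scene cork 225 [225.7 503.9] [ 876. -570.    8.]
scene cork 535 [234.3 294.2] [536. -86.   8.]
scene cork 417 [244.7 547. ] [ 862. -688.    8.]
scene cork 634 [266.5 364.9] [ 530. -299.    8.]
{'location': [187.8, 319.6], 'confidence': 0.59}
{'location': [212.3, 276.6], 'confidence': 0.78}
{'vertical_fov': 71.09723118580789, 'cx': 274.3822324017798, 'cy': 210.8589921490033, 'tool_from_camera': array([[-1.32395113e-04, -9.47745933e-01, -3.19026065e-01,
         8.12275341e+01],
       [ 9.99999990e-01, -1.06866552e-04, -9.75242324e-05,
        -5.92258595e-01],
       [ 5.83349791e-05, -3.19026074e-01,  9.47745937e-01,
        -1.42799102e+02],
       [ 0.00000000e+00,  0.00000000e+00,  0.00000000e+00,
         1.00000000e+00]])}
```

View pics/3.png

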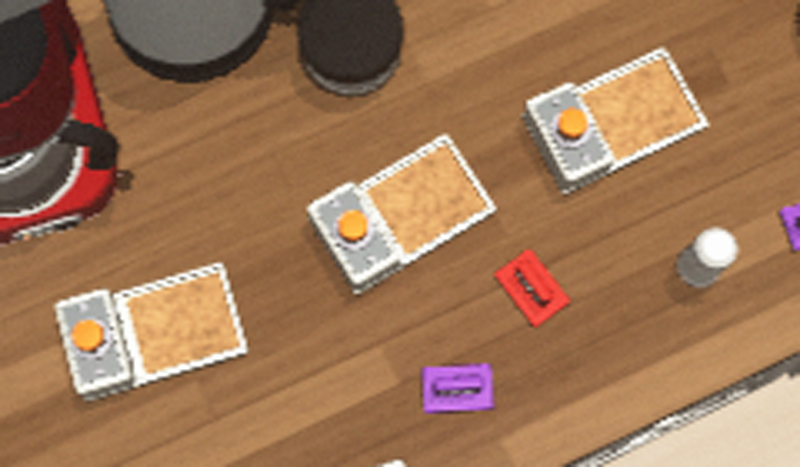

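The crop confirms the red marker at crop (532,287). It is the only red one; the purple one is at (457,387). The caps are at crop (88,335), (353,225) and (572,123).

```bash
cat >> h.py <<'E'
def tool(p):
    s=readout.state(); return Ro.from_quat(s["ee_rot"]).as_matrix().T@(np.array(p)-s["ee_pos"])
E
python3 - <<'E'
from h import *
for k,rc,fl in(("L",(250.5,176.4),(528,156)),("M",(217.5,255.9),(539,-85)),("R",(186.9,321.6),(532,-297))):
    p=back("top",rc,67); v=p[:2]-fl; print(k,np.round(p),"d",np.linalg.norm(v).round(),"ydir",np.round(np.arctan2(v[1],v[0]),2), "tool",np.round(tool([*p[:2],150])))
im=cv2.imread("pics/3.png");print(im[335,88],im[225,353])
top=cams.grab_frame("top")
b=[b for b in blobs(top,*RED,100) if abs(b[1][1]-309)<5][0]
ys,xs=np.nonzero(b[3]); r=cv2.minAreaRect(np.c_[xs,ys].astype(np.float32)); q=cv2.boxPoints(r)
print(np.round([back("top",(y,x),3)[:2] for x,y in q]))
E
```

```text
L [537. 230.  67.] d 74.0 ydir 1.45 tool [-465. -297.   81.]
M [528. -10.  67.] d 76.0 ydir 1.71 tool [-515. -532.   81.]
R [ 530. -220.   67.] d 77.0 ydir 1.6 tool [-568. -735.   81.]
[ 69 181 252] [ 71 185 253]
[[ 452. -109.]
 [ 461. -148.]
 [ 401. -160.]
 [ 393. -121.]]
```

Emit:
jog_arm:
  plan:
    - [-0.97, -0.62, 0.1, 0, 0, 0]
    - [-0.97, -0.62, 0.1, 0, 0, 0]
    - [-0.97, -0.62, 0.1, 0, 0, 0]
    - [-0.97, -0.62, 0.1, 0, 0, 0]
    - [-0.97, -0.62, 0.1, 0, 0, 0]
    - [-0.97, -0.62, 0.1, 0, 0, 0]
    - [-0.97, -0.62, 0.1, 0, 0, 0]
    - [-0.97, -0.62, 0.1, 0, 0, 0]
    - [-0.97, -0.62, 0.1, 0, 0, 0]
    - [-0.97, -0.62, 0.1, 0, 0, 0]
  hand: -1

```text
clock: 2.05
ee_pos: [395.7, 378.7, 201.5]
ee_rot: [0.122, 0.993, 0.0, 0.0]
wrist_force: [0.5, -0.1, 0.5]
finger_gap: -0.2
grip_force: 0.0
```

Emit:
jog_arm:
  plan:
    - [-0.97, -0.62, 0.28, 0, 0, 0]
    - [-0.97, -0.62, 0.28, 0, 0, 0]
    - [-0.97, -0.62, 0.28, 0, 0, 0]
    - [-0.97, -0.62, 0.28, 0, 0, 0]
    - [-0.97, -0.62, 0.28, 0, 0, 0]
    - [-0.97, -0.62, 0.28, 0, 0, 0]
    - [0, 0, 0, 0, 0, 0]
    - [0, 0, 0, 0, 0, 0]

```text
clock: 2.85
ee_pos: [537.7, 227.8, 150.7]
ee_rot: [0.124, 0.992, -0.0, -0.0]
wrist_force: [-1.3, 0.6, 0.7]
finger_gap: -0.2
grip_force: 0.0
```

```bash
cat >> h.py <<'E'
ORANGE=((10,170,200),(24,255,255))
def cap(n):
    st(); im=cams.grab_frame("wrist"); cv2.imwrite(f"pics/{n}.png",im)
    for b in blobs(im,*ORANGE,300): 
        w,h=b[2][2:]; rc=(b[2][1]+h/2,b[2][0]+w/2)
        if 0.6<w/h<1.6: p=back("wrist",rc,65); print(b[0],np.round(b[1]),b[2],np.round(p,1),"tool",np.round(tool([*p[:2],67]),1))
    for d in models.mark_of("keeper_a_cap","wrist"): p=back("wrist",d["location"],67);print(d["confidence"],np.round(d["location"]),np.round(p,1))
E
python3 -c "from h import *;cap(4)"
```

```text
2.85 [537.7 227.8 150.7] [[-0.969, 0.245, -0.0], [0.245, 0.969, -0.0], [0.0, -0.001, -1.0]] [-1.3  0.6  0.7] -0.18546694495943422 [-0.73  0.35  0.31  1.84 -0.13  0.96  0.96]
505 [273.  11.] [  0 260  25  26] [532.6  -8.4  65. ] tool [ -53.6 -232.    83.7]
```

View pics/4.png

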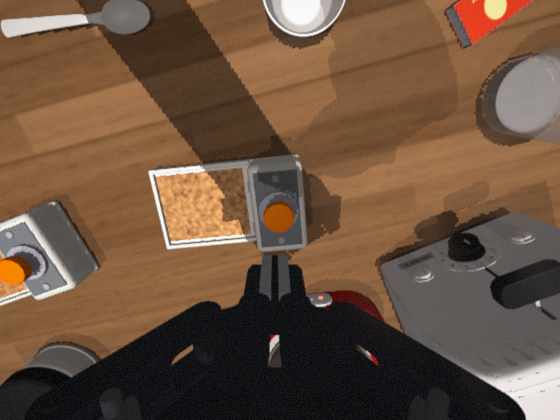

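The wrist view shows keeper L with its cap at (col 278, row 217), darkened by shadow, and the closed fingertips just below it. I'll loosen the orange threshold.

```bash
sed -i 's/^ORANGE=((10,170,200).*/ORANGE=((8,215,140),(24,255,255))/' h.py; python3 -c "from h import *;cap(5)"
```

```text
2.95 [536.5 230.5 151. ] [[-0.971, 0.241, -0.0], [0.241, 0.971, 0.001], [0.001, 0.001, -1.0]] [-0.2 -0.1 -0.1] -0.04449177132841717 [-0.74  0.35  0.31  1.84 -0.13  0.96  0.96]
623 [220. 275.] [261 207  29  27] [540.5 230.3  65. ] tool [-4.3  0.3 84.1]
445 [273.   9.] [  0 260  22  26] [532.4  -8.4  65. ] tool [ -53.6 -233.4   83.8]
0.18 [205. 228.] [517.6 196.6  67. ]
```

Emit:
jog_arm:
  plan:
    - [-0.14, 0, 0.8, 0, 0, 0]
    - [0, 0, 0.8, 0, 0, 0]
    - [0, 0, 0.7, 0, 0, 0]
    - [0, 0, 0.3, 0, 0, 0]
    - [0, 0, 0.1, 0, 0, 0]
    - [0, 0, 0, 0, 0, 0]
    - [0, 0, 0, 0, 0, 0]

```text
clock: 3.75
ee_pos: [542.1, 228.7, 71.1]
ee_rot: [0.122, 0.993, 0.001, 0.001]
wrist_force: [0.2, 0.0, 0.5]
finger_gap: 0.2
grip_force: 0.0
```

Emit:
jog_arm:
  plan:
    - [0, 0, 0.035, 0, 0, 0]
    - [0, 0, 0.035, 0, 0, 0]
    - [0, 0, 0.035, 0, 0, 0]
    - [0, 0, 0.035, 0, 0, 0]

```text
clock: 4.15
ee_pos: [541.6, 228.2, 66.5]
ee_rot: [0.122, 0.993, 0.0, 0.0]
wrist_force: [-1.5, -0.7, 6.5]
finger_gap: -0.2
grip_force: 3.0
```

Emit:
jog_arm:
  plan:
    - [0, 0, 0.035, 0, 0, 0]

```text
clock: 4.25
ee_pos: [541.6, 228.2, 65.7]
ee_rot: [0.122, 0.993, 0.0, 0.0]
wrist_force: [-2.5, -1.7, 7.5]
finger_gap: -0.0
grip_force: 4.0
```

Emit:
jog_arm:
  plan:
    - [0, 0, 0.035, 0, 0, 0]

```text
clock: 4.35
ee_pos: [541.6, 228.2, 65.0]
ee_rot: [0.122, 0.993, 0.0, -0.0]
wrist_force: [-2.7, -1.4, 8.9]
finger_gap: 0.2
grip_force: 4.8
```

Emit:
jog_arm:
  plan:
    - [0, 0, 0.035, 0, 0, 0]

```text
clock: 4.45
ee_pos: [541.6, 228.2, 64.2]
ee_rot: [0.122, 0.993, 0.0, -0.0]
wrist_force: [-3.7, -1.1, 11.4]
finger_gap: -0.3
grip_force: 5.5
```

Emit:
jog_arm:
  plan:
    - [0, 0, 0.03, 0, 0, 0]

```text
clock: 4.55
ee_pos: [541.6, 228.2, 63.6]
ee_rot: [0.122, 0.993, 0.0, -0.0]
wrist_force: [-3.2, -1.6, 12.1]
finger_gap: -0.4
grip_force: 6.0
```

Emit:
jog_arm:
  plan:
    - [0, 0, 0.025, 0, 0, 0]

```text
clock: 4.65
ee_pos: [541.6, 228.2, 62.9]
ee_rot: [0.122, 0.993, 0.0, -0.0]
wrist_force: [-3.7, -1.4, 12.4]
finger_gap: 0.0
grip_force: 6.2
```

Emit:
jog_arm:
  plan:
    - [0, 0, 0.025, 0, 0, 0]
    - [0, 0, 0.025, 0, 0, 0]

```text
clock: 4.85
ee_pos: [541.6, 228.2, 61.6]
ee_rot: [0.122, 0.993, 0.0, -0.0]
wrist_force: [-3.9, -1.7, 11.3]
finger_gap: -0.2
grip_force: 6.0
```

Past the peak, and the force is falling, so this lock is sound.

Emit:
jog_arm:
  plan:
    - [0, 0, 0.033, 0, 0, 0]
    - [0, 0, 0.033, 0, 0, 0]
    - [0, 0, 0.033, 0, 0, 0]

```text
clock: 5.15
ee_pos: [541.6, 228.2, 57.7]
ee_rot: [0.122, 0.993, 0.0, 0.0]
wrist_force: [-0.8, -0.9, 3.6]
finger_gap: 0.1
grip_force: 1.8
```

Emit:
jog_arm:
  plan:
    - [0, 0, 0.03, 0, 0, 0]
    - [0, 0, 0.02, 0, 0, 0]

```text
clock: 5.35
ee_pos: [541.1, 228.0, 54.6]
ee_rot: [0.122, 0.993, -0.0, -0.0]
wrist_force: [-0.1, 0.4, -0.4]
finger_gap: -0.2
grip_force: 0.0
```

Emit:
jog_arm:
  plan:
    - [0, 0, -0.8, 0, 0, 0]
    - [0, 0, -0.8, 0, 0, 0]
    - [0, 0, -0.8, 0, 0, 0]
    - [0, 0, -0.8, 0, 0, 0]
    - [-0.2, -0.97, 0, 0, 0, 0]
    - [-0.2, -0.97, 0, 0, 0, 0]
    - [-0.2, -0.97, 0, 0, 0, 0]
    - [-0.2, -0.97, 0, 0, 0, 0]
    - [-0.2, -0.97, 0, 0, 0, 0]
    - [-0.2, -0.97, 0, 0, 0, 0]
    - [-0.2, -0.97, 0, 0, 0, 0]
    - [-0.2, -0.97, 0, 0, 0, 0]

```text
clock: 6.55
ee_pos: [530.9, -10.7, 150.5]
ee_rot: [0.122, 0.993, -0.0, -0.0]
wrist_force: [0.5, 0.0, 0.6]
finger_gap: -0.4
grip_force: 0.0
```

Emit:
jog_arm:
  plan:
    - [0, 0, 0, 0, 0, 0]
    - [0, 0, 0, 0, 0, 0]

```text
clock: 6.75
ee_pos: [531.1, -10.2, 150.5]
ee_rot: [0.123, 0.992, 0.0, -0.0]
wrist_force: [-0.2, 1.4, -0.0]
finger_gap: 0.0
grip_force: 0.0
```

```bash
python3 -c "from h import *;cap(6)"
```

```text
6.75 [531.1 -10.2 150.5] [[-0.97, 0.245, -0.001], [0.245, 0.97, 0.0], [0.001, -0.0, -1.0]] [-0.2  1.4 -0. ] 0.02335145840801144 [-0.44  0.26  0.43  1.97 -0.14  0.93  1.39]
624 [216. 274.] [260 203  30  28] [532.1  -9.   65. ] tool [-1.  -0.1 83.6]
550 [273.  42.] [ 27 261  30  25] [ 533.7 -221.4   65. ] tool [ -53.9 -205.8   83.4]
0.8 [274.  40.] [ 533.9 -221.1   67. ]
```

View pics/6.png

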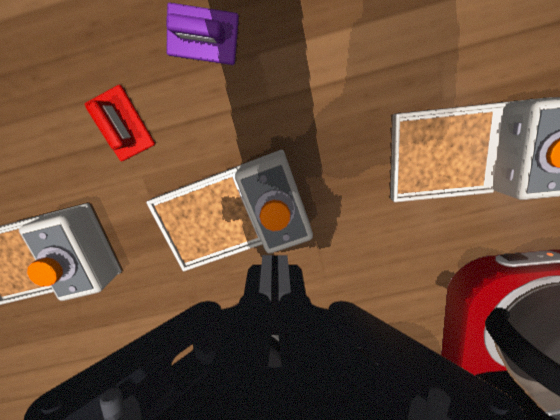

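The wrist view shows M's cap at (275,216), the red marker at (119,122) and R's cap at (43,270). L's button at the right edge (553,152) sits low in its collar, so it is locked.

Emit:
jog_arm:
  plan:
    - [-0.03, 0, 0.8, 0, 0, 0]
    - [0, 0, 0.8, 0, 0, 0]
    - [0, 0, 0.7, 0, 0, 0]
    - [0, 0, 0.3, 0, 0, 0]
    - [0, 0, 0.1, 0, 0, 0]
    - [0, 0, 0.03, 0, 0, 0]
    - [0, 0, 0.03, 0, 0, 0]

```text
clock: 7.55
ee_pos: [533.3, -9.3, 69.0]
ee_rot: [0.122, 0.993, 0.0, 0.001]
wrist_force: [0.3, -0.4, -0.4]
finger_gap: -0.1
grip_force: 0.0
```

Emit:
jog_arm:
  plan:
    - [0, 0, 0.033, 0, 0, 0]
    - [0, 0, 0.033, 0, 0, 0]

```text
clock: 7.75
ee_pos: [533.1, -9.6, 67.1]
ee_rot: [0.122, 0.993, 0.0, 0.001]
wrist_force: [-2.5, -0.0, 9.8]
finger_gap: 0.2
grip_force: 5.1
```

Emit:
jog_arm:
  plan:
    - [0, 0, 0.033, 0, 0, 0]

```text
clock: 7.85
ee_pos: [533.1, -9.6, 66.7]
ee_rot: [0.122, 0.993, 0.0, 0.001]
wrist_force: [-2.7, 0.6, 10.5]
finger_gap: -0.3
grip_force: 5.3
```

Emit:
jog_arm:
  plan:
    - [0, 0, 0.018, 0, 0, 0]

```text
clock: 7.95
ee_pos: [533.1, -9.6, 66.5]
ee_rot: [0.122, 0.993, 0.001, 0.0]
wrist_force: [-4.4, -0.0, 12.3]
finger_gap: 0.0
grip_force: 5.9
```

Emit:
jog_arm:
  plan:
    - [0, 0, 0.018, 0, 0, 0]

```text
clock: 8.05
ee_pos: [533.1, -9.6, 66.3]
ee_rot: [0.122, 0.992, 0.001, 0.0]
wrist_force: [-3.7, 1.4, 14.4]
finger_gap: 0.2
grip_force: 6.6
```

14.4 N with the button only about 1 mm down and the force still climbing steeply, so M looks stiff. I'll release it and test R.

Emit:
jog_arm:
  plan:
    - [0, 0, -0.2, 0, 0, 0]
    - [0, 0, -0.8, 0, 0, 0]
    - [0, 0, -0.9, 0, 0, 0]
    - [0, 0, -0.9, 0, 0, 0]
    - [-0.21, -0.86, 0, 0, 0, 0]
    - [-0.21, -0.86, 0, 0, 0, 0]
    - [-0.21, -0.86, 0, 0, 0, 0]
    - [-0.21, -0.86, 0, 0, 0, 0]
    - [-0.21, -0.86, 0, 0, 0, 0]
    - [-0.21, -0.86, 0, 0, 0, 0]
    - [-0.21, -0.86, 0, 0, 0, 0]
    - [-0.21, -0.86, 0, 0, 0, 0]

```text
clock: 9.25
ee_pos: [531.0, -223.2, 148.2]
ee_rot: [0.122, 0.993, 0.0, 0.0]
wrist_force: [0.4, -0.4, 0.5]
finger_gap: 0.2
grip_force: 0.0
```

Emit:
jog_arm:
  plan:
    - [0, 0, 0, 0, 0, 0]
    - [0, 0, 0, 0, 0, 0]

```text
clock: 9.45
ee_pos: [530.8, -222.8, 148.1]
ee_rot: [0.123, 0.992, 0.0, 0.0]
wrist_force: [0.7, 0.5, -0.2]
finger_gap: -0.3
grip_force: 0.0
```

```bash
python3 -c "from h import *;cap(7)"
```

```text
9.45 [ 530.8 -222.8  148.1] [[-0.97, 0.244, 0.0], [0.244, 0.97, 0.0], [-0.0, 0.0, -1.0]] [ 0.7  0.5 -0.2] -0.30699026856118117 [-0.11  0.36  0.52  1.87 -0.22  0.96  1.83]
788 [153. 546.] [530 136  30  33] [530.4  -9.7  65. ] tool [ 52.  205.2  81.2]
628 [219. 276.] [262 206  30  27] [ 533.7 -220.4   65. ] tool [-2.2  1.5 81. ]
0.98 [219. 278.] [ 533.1 -218.3   67. ]
```

Emit:
jog_arm:
  plan:
    - [-0.07, 0.08, 0.8, 0, 0, 0]
    - [0, 0, 0.8, 0, 0, 0]
    - [0, 0, 0.7, 0, 0, 0]
    - [0, 0, 0.2, 0, 0, 0]
    - [0, 0, 0.1, 0, 0, 0]
    - [0, 0, 0.03, 0, 0, 0]
    - [0, 0, 0.03, 0, 0, 0]

```text
clock: 10.25
ee_pos: [534.8, -220.4, 69.4]
ee_rot: [0.122, 0.993, -0.0, 0.001]
wrist_force: [-0.6, -0.1, 1.2]
finger_gap: 0.1
grip_force: 0.0
```

Emit:
jog_arm:
  plan:
    - [0, 0, 0.033, 0, 0, 0]

```text
clock: 10.35
ee_pos: [534.6, -220.6, 68.3]
ee_rot: [0.122, 0.993, -0.0, 0.001]
wrist_force: [0.1, -0.8, -0.8]
finger_gap: 0.0
grip_force: 0.0
```

Emit:
jog_arm:
  plan:
    - [0, 0, 0.033, 0, 0, 0]

```text
clock: 10.45
ee_pos: [534.4, -220.6, 67.0]
ee_rot: [0.122, 0.993, -0.0, 0.001]
wrist_force: [-0.4, 0.0, 1.6]
finger_gap: 0.1
grip_force: 0.9
```

Emit:
jog_arm:
  plan:
    - [0, 0, 0.033, 0, 0, 0]
    - [0, 0, 0.033, 0, 0, 0]

```text
clock: 10.65
ee_pos: [534.4, -220.5, 65.1]
ee_rot: [0.122, 0.993, 0.0, 0.001]
wrist_force: [-0.5, 0.4, 5.2]
finger_gap: 0.1
grip_force: 2.3
```

Emit:
jog_arm:
  plan:
    - [0, 0, 0.033, 0, 0, 0]

```text
clock: 10.75
ee_pos: [534.4, -220.6, 64.1]
ee_rot: [0.122, 0.993, -0.0, 0.001]
wrist_force: [-0.4, 0.8, 4.9]
finger_gap: -0.5
grip_force: 2.8
```

Emit:
jog_arm:
  plan:
    - [0, 0, 0.025, 0, 0, 0]

```text
clock: 10.85
ee_pos: [534.4, -220.6, 63.3]
ee_rot: [0.122, 0.993, -0.0, 0.001]
wrist_force: [-1.4, 0.7, 6.0]
finger_gap: 0.1
grip_force: 2.9
```

Emit:
jog_arm:
  plan:
    - [0, 0, 0.033, 0, 0, 0]
    - [0, 0, 0.033, 0, 0, 0]
    - [0, 0, 0.033, 0, 0, 0]
    - [0, 0, 0.033, 0, 0, 0]

```text
clock: 11.25
ee_pos: [534.4, -220.6, 59.2]
ee_rot: [0.122, 0.993, -0.0, 0.001]
wrist_force: [-0.3, 0.3, 3.5]
finger_gap: -0.1
grip_force: 1.9
```

Emit:
jog_arm:
  plan:
    - [0, 0, 0.033, 0, 0, 0]
    - [0, 0, 0.033, 0, 0, 0]
    - [0, 0, 0.02, 0, 0, 0]

```text
clock: 11.55
ee_pos: [532.9, -219.9, 55.2]
ee_rot: [0.122, 0.993, 0.0, -0.001]
wrist_force: [-0.5, -0.8, 0.5]
finger_gap: 0.1
grip_force: 0.0
```

Emit:
jog_arm:
  plan:
    - [0, 0, -0.8, 0, 0, 0]
    - [0, 0, -0.8, 0, 0, 0]
    - [0, 0, -0.8, 0, 0, 0]
    - [0, 0, -0.8, 0, 0, 0]
    - [0.83, 0.38, 0, 0, 0, 0]
    - [0.83, 0.38, 0, 0, 0, 0]
    - [0.83, 0.38, 0, 0, 0, 0]
    - [0.83, 0.38, 0, 0, 0, 0]
    - [0.83, 0.38, 0, 0, 0, 0]
    - [0, 0, 0, 0, 0, -1]
    - [0, 0, 0, 0, 0, -1]
    - [0, 0, 0, 0, 0, -1]

```text
clock: 12.75
ee_pos: [425.6, -134.4, 151.4]
ee_rot: [-0.03, 1.0, 0.0, -0.001]
wrist_force: [-0.2, -0.3, 0.8]
finger_gap: 0.2
grip_force: 0.0
```

Emit:
jog_arm:
  plan:
    - [0, 0, 0, 0, 0, -1]
    - [0, 0, 0, 0, 0, -0.4]
    - [0, 0, 0, 0, 0, 0]
    - [0, 0, 0, 0, 0, 0]
  hand: 0.2

```text
clock: 13.15
ee_pos: [426.2, -134.8, 151.6]
ee_rot: [-0.097, 0.995, 0.0, -0.001]
wrist_force: [-0.1, -0.5, 0.2]
finger_gap: 51.2
grip_force: 0.0
```

```bash
cat >> h.py <<'E'
def red(n):
    st(); im=cams.grab_frame("wrist"); cv2.imwrite(f"pics/{n}.png",im)
    b=max(blobs(im,(0,150,60),(6,255,255),100),key=lambda b:b[0]); print(b[0],b[2])
    ys,xs=np.nonzero(b[3]); q=cv2.boxPoints(cv2.minAreaRect(np.c_[xs,ys].astype(np.float32)))
    print(np.round([[y,x] for x,y in q]).tolist()); print(np.round([back("wrist",(y,x),3)[:2] for x,y in q]).tolist())
    for d in models.mark_of("marker","wrist"): print(d["confidence"],np.round(d["location"]),np.round(back("wrist",d["location"],0)))
E
python3 -c "from h import *;red(8)"
```

```text
13.15 [ 426.2 -134.8  151.6] [[-0.981, -0.193, -0.001], [-0.193, 0.981, 0.0], [0.001, 0.0, -1.0]] [-0.1 -0.5  0.2] 51.20817974439149 [-0.25  0.09  0.49  2.16 -0.06  0.9   2.04]
1884 [255 167  41  60]
[[167.0, 255.0], [167.0, 295.0], [226.0, 295.0], [226.0, 255.0]]
[[401.0, -160.0], [393.0, -121.0], [455.0, -108.0], [463.0, -149.0]]
0.77 [168. 382.] [378. -35.   0.]
0.74 [197. 271.] [ 429. -139.    0.]
0.71 [82.  8.] [ 368. -397.    0.]
```

View pics/8.png

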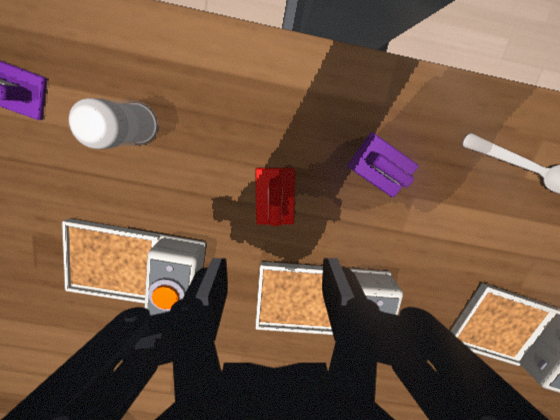

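The wrist view shows the red marker at (275,196) between the open fingers, already aligned. The purple decoy at (385,165) and the shaker at (110,125) are clear of it. R's cap at (166,297) looks down.

Emit:
jog_arm:
  plan:
    - [-0.06, 0, 0.9, 0, 0, 0]
    - [0, 0, 0.9, 0, 0, 0]
    - [0, 0, 0.9, 0, 0, 0]
    - [0, 0, 0.9, 0, 0, 0]
    - [0, 0, 0.6, 0, 0, 0]
    - [0, 0, 0.3, 0, 0, 0]
    - [0, 0, 0.15, 0, 0, 0]
    - [0, 0, 0.08, 0, 0, 0]
    - [0, 0, 0, 0, 0, 0]
    - [0, 0, 0, 0, 0, 0]

```text
clock: 14.25
ee_pos: [429.4, -134.6, 10.9]
ee_rot: [-0.097, 0.995, -0.0, 0.001]
wrist_force: [-0.3, 0.1, -0.1]
finger_gap: 51.2
grip_force: 0.0
```

Emit:
jog_arm:
  plan:
    - [0, 0, 0, 0, 0, 0]
    - [0, 0, 0, 0, 0, 0]
    - [0, 0, 0, 0, 0, 0]
    - [0, 0, 0, 0, 0, 0]
    - [0, 0, 0, 0, 0, 0]
    - [0, 0, 0, 0, 0, 0]
    - [0, 0, 0, 0, 0, 0]
    - [0, 0, 0, 0, 0, 0]
  hand: -1
  grip_force: 40

```text
clock: 15.05
ee_pos: [429.1, -134.6, 10.6]
ee_rot: [-0.097, 0.995, -0.0, 0.0]
wrist_force: [-0.5, -0.5, 5.4]
finger_gap: 11.5
grip_force: 39.6
```

Emit:
jog_arm:
  plan:
    - [0, 0, -0.3, 0, 0, 0]
    - [0, 0, -0.8, 0, 0, 0]
    - [0, 0, -0.9, 0, 0, 0]
    - [0, 0, -0.9, 0, 0, 0]
    - [-0.9, 0.8, 0, 0, 0, 0]
    - [0, 0.8, 0, 0, 0, 0]
    - [0, 0, 0, 0, 0, 0]
    - [0, 0, 0, 0, 0, 0]

```text
clock: 15.85
ee_pos: [444.9, -81.8, 96.9]
ee_rot: [-0.098, 0.995, -0.0, -0.001]
wrist_force: [-0.6, -0.5, -1.2]
finger_gap: 11.4
grip_force: 39.0
```

```bash
python3 - <<'E'
from h import *
st(); im=cams.grab_frame("wrist"); cv2.imwrite("pics/9.png",im)
for b in blobs(im,(8,90,120),(20,190,255),800):
    ys,xs=np.nonzero(b[3]); q=cv2.boxPoints(cv2.minAreaRect(np.c_[xs,ys].astype(np.float32)))
    print(b[0],b[2],np.round(back("wrist",b[1],8)),[np.round(back("wrist",(y,x),8)[:2]).tolist() for x,y in q])
for d in models.mark_of("keeper_a_floor","wrist"): print(d["confidence"],np.round(d["location"]),np.round(back("wrist",d["location"],8)))
E
```

```text
15.85 [444.9 -81.8  96.9] [[-0.981, -0.196, -0.001], [-0.196, 0.981, -0.0], [0.001, 0.0, -1.0]] [-0.6 -0.5 -1.2] 11.40928590889307 [-0.33  0.21  0.46  2.19 -0.13  0.77  1.98]
73347 [  0   0 342 420] [ 407. -194.    8.] [[331.0, -294.0], [287.0, -69.0], [662.0, 33.0], [735.0, -332.0]]
47129 [324  17 236 329] [392.  62.   8.] [[298.0, -78.0], [267.0, 79.0], [524.0, 217.0], [568.0, -10.0]]
3422 [  0 225  65  76] [ 530. -291.    8.] [[568.0, -326.0], [498.0, -309.0], [498.0, -256.0], [568.0, -268.0]]
828 [206 272  29  37] [ 525. -121.    8.] [[510.0, -133.0], [505.0, -109.0], [543.0, -103.0], [548.0, -129.0]]
4803 [446 301 110  76] [528. 156.   8.] [[559.0, 112.0], [487.0, 104.0], [501.0, 201.0], [578.0, 219.0]]
0.71 [261.  20.] [ 531. -296.    8.]
```

View pics/9.png

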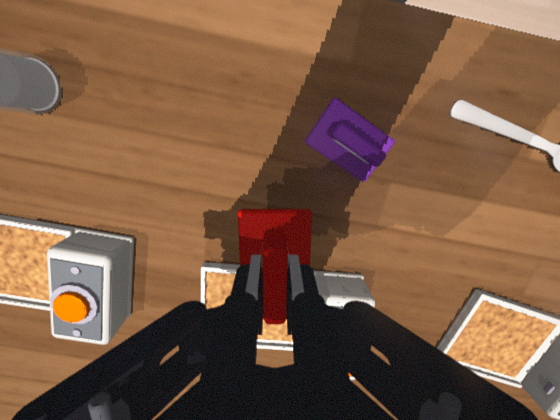

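The marker is held upright at (275,265). R's cap at (72,306) is concentric with its collar, so it is down. M's tray end wall runs from (202,264) to (202,347), so it is aligned with the tool. I'll work out the tray centre from those two corners.

```bash
python3 - <<'E'
from h import *
a=back("wrist",(264,202),13)[:2]; b=back("wrist",(347,202),13)[:2]
x=(b-a)/np.linalg.norm(b-a); y=np.array([-x[1],x[0]]); f=(a+b)/2+51*y
print(a,b,np.linalg.norm(b-a),"xang",np.arctan2(x[1],x[0]),"floor",f,"cap",f+71*y)
c=np.array([532,-9.5]);v=c-np.array([538,-85]);print(np.arctan2(v[1],v[0])-np.pi/2)
t=np.array([538,-84])-8*y; print(t,tool([*t,19]))
E
```

```text
[ 499.79024814 -137.26188209] [ 589.3306028  -126.86486855] 90.14196027909216 xang 0.11559772222223776 floor [538.67806293 -81.40374829] cap [530.48889155 -10.87760086]
0.07930353143078683
[538.92272354 -91.94660816] [-90.48886336 -26.73558958  77.8774726 ]
```

Emit:
jog_arm:
  plan:
    - [-0.61, -0.18, 0, 0, 0, 0]
    - [-0.61, -0.18, 0, 0, 0, 0]
    - [-0.61, -0.18, 0, 0, 0, 0]
    - [-0.61, -0.18, 0, 0, 0, 0]
    - [-0.61, -0.17, 0, 0, 0, 0]
    - [0, 0, 0, 0, 0, 0.8]
    - [0, 0, 0.7, 0, 0, 0]
    - [0, 0, 0.7, 0, 0, 0]
    - [0, 0, 0.4, 0, 0, 0]
    - [0, 0, 0, 0, 0, 0]
    - [0, 0, 0, 0, 0, 0]

```text
clock: 17.05
ee_pos: [540.5, -91.4, 43.2]
ee_rot: [-0.057, 0.998, -0.0, -0.0]
wrist_force: [-0.4, -0.1, 0.3]
finger_gap: 11.0
grip_force: 39.0
```

```bash
python3 - <<'E'
from h import *
st()
a=cams.grab_frame("scene");b=cams.grab_frame("wrist")
cv2.imwrite("pics/10.png",np.hstack([cv2.resize(a[175:325,200:400],(400,300),interpolation=cv2.INTER_CUBIC),cv2.resize(b,(400,300))]))
E
```

```text
17.05 [540.5 -91.4  43.2] [[-0.993, -0.114, -0.0], [-0.114, 0.993, -0.0], [0.0, -0.0, -1.0]] [-0.4 -0.1  0.3] 11.001540041335616 [-0.26  0.47  0.42  1.99 -0.28  0.74  2.01]
```

View pics/10.png

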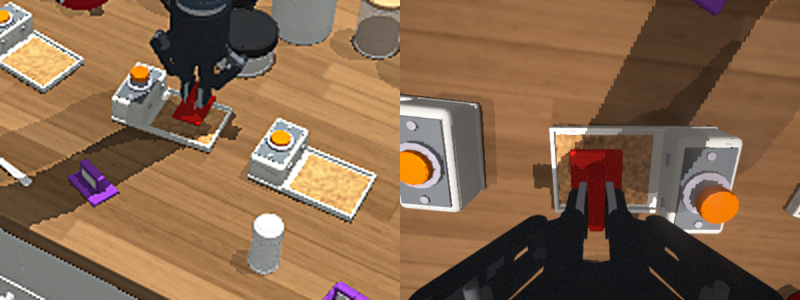

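L and R are down and M is up. The marker hangs inside M's tray outline, and the wrist half shows the foot at columns 570–622 within the tray's 551–657. I'll lower it.

Emit:
jog_arm:
  plan:
    - [0, 0, 0.4, 0, 0, 0]
    - [0, 0, 0.25, 0, 0, 0]
    - [0, 0, 0.07, 0, 0, 0]
    - [0, 0, 0.03, 0, 0, 0]
    - [0, 0, 0, 0, 0, 0]

```text
clock: 17.65
ee_pos: [540.5, -90.6, 20.4]
ee_rot: [-0.058, 0.998, -0.0, -0.0]
wrist_force: [0.5, 1.1, 0.2]
finger_gap: 10.8
grip_force: 39.0
```

Emit:
jog_arm:
  plan:
    - [0, 0, 0.03, 0, 0, 0]
    - [0, 0, 0.03, 0, 0, 0]

```text
clock: 17.85
ee_pos: [540.9, -90.6, 19.0]
ee_rot: [-0.058, 0.998, -0.0, 0.0]
wrist_force: [-0.2, 0.1, -0.5]
finger_gap: 11.5
grip_force: 39.0
```

Emit:
jog_arm:
  plan:
    - [0, 0, 0.02, 0, 0, 0]

```text
clock: 17.95
ee_pos: [540.8, -90.6, 18.6]
ee_rot: [-0.058, 0.998, 0.0, 0.0]
wrist_force: [-2.9, 1.5, 6.8]
finger_gap: 11.3
grip_force: 40.0
```

Emit:
jog_arm:
  plan:
    - [0, 0, 0.02, 0, 0, 0]

```text
clock: 18.05
ee_pos: [540.8, -90.6, 18.6]
ee_rot: [-0.058, 0.998, 0.0, -0.0]
wrist_force: [-3.7, 0.1, 10.6]
finger_gap: 10.9
grip_force: 40.6
```

Contact at the expected height (18.6). I'll back off the preload, open gently and retreat.

Emit:
jog_arm:
  plan:
    - [0, 0, -0.02, 0, 0, 0]
    - [0, 0, 0, 0, 0, 0]

```text
clock: 18.25
ee_pos: [541.0, -90.7, 18.6]
ee_rot: [-0.058, 0.998, -0.0, 0.0]
wrist_force: [-0.9, 0.1, 3.4]
finger_gap: 10.9
grip_force: 39.5
```

Emit:
jog_arm:
  plan:
    - [0, 0, 0, 0, 0, 0]
    - [0, 0, 0, 0, 0, 0]
    - [0, 0, 0, 0, 0, 0]
    - [0, 0, 0, 0, 0, 0]
    - [0, 0, 0, 0, 0, 0]
    - [0, 0, 0, 0, 0, 0]
  hand: -0.25

```text
clock: 18.85
ee_pos: [540.6, -90.6, 18.1]
ee_rot: [-0.058, 0.998, 0.0, -0.0]
wrist_force: [-1.3, -0.0, -0.1]
finger_gap: 31.9
grip_force: 0.0
```

Emit:
jog_arm:
  plan:
    - [0, 0, -0.1, 0, 0, 0]
    - [0, 0, -0.3, 0, 0, 0]
    - [0, 0, -0.6, 0, 0, 0]
    - [0, 0, -0.9, 0, 0, 0]
    - [0, 0, -0.9, 0, 0, 0]
    - [0, 0, -0.9, 0, 0, 0]
    - [0, 0, -0.5, 0, 0, 0]
    - [0, 0, 0, 0, 0, 0]
    - [0, 0, 0, 0, 0, 0]

```text
clock: 19.75
ee_pos: [540.3, -90.4, 143.9]
ee_rot: [-0.058, 0.998, 0.0, -0.0]
wrist_force: [-0.7, -0.4, 0.3]
finger_gap: 31.8
grip_force: 0.0
```

```bash
python3 - <<'E'
from h import *
st()
a=cams.grab_frame("scene");b=cams.grab_frame("wrist")
cv2.imwrite("pics/11.png",np.hstack([cv2.resize(a[175:325,200:400],(400,300),interpolation=cv2.INTER_CUBIC),cv2.resize(b,(400,300))]))
E
```

```text
19.75 [540.3 -90.4 143.9] [[-0.993, -0.115, -0.0], [-0.115, 0.993, 0.0], [0.0, 0.0, -1.0]] [-0.7 -0.4  0.3] 31.816853784658775 [-0.32  0.31  0.48  1.94 -0.18  0.93  1.93]
```

View pics/11.png

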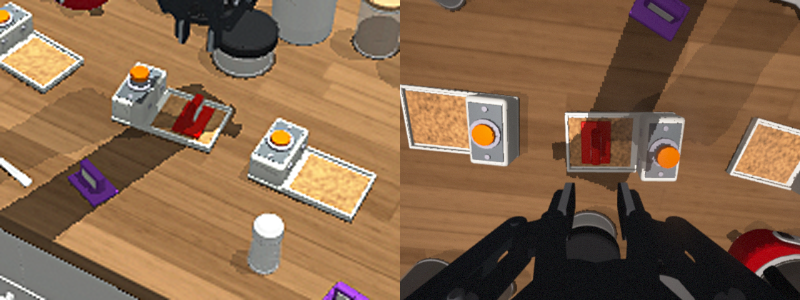

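The marker stands flat inside M's tray (wrist half (595,142)), M's button is up, and L and R are down. The robot is clear, so I'm handing in.

```bash
python3 -c "from workcell import robot;print(robot.sign_off())"
```

```text
the job is handed in; nothing more can be done
None
```

I locked the left and right keepers and left the stiff middle one's button up (I stopped there at 14.4 N). The red marker stands released in the middle keeper's tray, and I handed the job in at about 20 s.

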